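Trip the kit bucket

TASK

Load the piston pin and the hexagon sleeve into the yellow tip bucket, so that their weight trips it and it dumps the kit into the blue tray by itself, then push its counterweight bar back so that the empty bucket stands upright again. The pin can only be taken by its ends in its slot: lay it in the black V rest, let go, and take it again across its middle before you lower it into the bucket. Set both parts gently into the bucket rather than dropping them in, keep your hand off the bucket while it trips, and leave the other parts where they are.

Things in the scene. Friction and masses are not known exactly. Their poses are not given: they have to be found in the camera images.
- station: Fixed stand: two grey uprights and an open blue tray on a dark base (216 x 182 mm). Origin on the worktop straight under the bucket's pivot axis, which runs along its y, 175 mm up; the bucket tips towards its -x (roughly to the robot). Uprights at y = +-87 mm (8 mm thick, 30 mm wide), 186 mm high. Position and yaw vary.
- tray_in (a point): Middle of the blue tray's inner floor (tray inside 200 mm along the station's x, 140 mm along y, walls 50 mm high, front wall 60 mm; shallow V floor with rubber); axes as the station.
- bucket (a joint): Tip angle, rad: 0 upright on its stop (the start), 1.45 fully tipped on its other stop. Its counterweight holds it at 0 when empty or with one part (about 0.15 kg); both parts trip it, and so does pressing on its floor with over 2 N. Over centre: let go below about 0.6 rad it swings back to 0, above it falls to 1.45 and stays. Lightly damped.
- bucket_pin (a point): Where the pin's middle goes: on the lowest line of the bucket's shallow V floor, which runs along y, 22 mm to +y of the bucket's middle; upright: 60 mm in front (-x) of the pivot, 165 mm above the worktop. Floor halves rise 20 degrees, 50 mm wide each; front lip free, back wall 30 mm. Inside length 120 mm; end walls rise 58 mm above this line. Turns with the bucket.
- bucket_sleeve (a point): Point in the bucket for the hexagon sleeve: on the same lowest line, 36 mm to the -y side of the bucket's middle, so that sleeve and pin lie one behind the other along y.
- bar (a point): Middle of the counterweight bar behind the bucket: along y, 150 mm long, 22 mm thick, red grip round its middle (26 mm thick, 70 mm long). Turns with the bucket: upright 95 mm behind (+x) and 65 mm above the pivot; fully tipped 53 mm in front and 102 mm above, free in front and on top. Pushing the grip along its arc towards +x with 1 to 3 N resets it.
- pin_rack: Fixed small rack on the worktop: a green block with a deep slot and a narrow black V rest, 75 mm apart on a dark base (30 x 130 x 5 mm). Origin on the worktop under the middle between them; slot and V rest both run along its x, slot at y = +37.5 mm, rest at y = -37.5 mm. Position and yaw vary.
- slot (a point): Where the middle of the pin lies in the green slot at the start, 27 mm above the worktop. The slot is 28.6 mm wide, 56 mm long, open at both ends, its walls 46 mm high (45 mm over all in width), 6 mm higher than the pin; the pin's two end faces stand 2 mm out and are free, down to the worktop.
- rest (a point): Where the middle of a pin lying in the black V rest is, 36 mm above the worktop. The rest is 24 mm wide and 40 mm long, narrower and shorter than the pin, so fingers pass beside it down to 6 mm above the worktop.
- pin_mid (a point): Middle of the piston pin: light steel cylinder of 26 mm diameter, 60 mm long, about 0.15 kg; its z axis runs along the pin. It starts lying in the slot.
- sleeve_mid (a point): Middle of the hexagon sleeve: grey steel hexagon tube standing on end, 42 mm high, 30 mm across the flats (along its x, and every 60 degrees from it), 35 mm over the corners, about 0.15 kg; z along its axis.
- bush_bronze: Bystander: bronze bush 30 mm in diameter, 22 mm high, standing; origin at the centre of its underside. It may have changed places with the sleeve.
- bearing: Bystander: dark ball bearing 52 mm across, 15 mm high, lying flat; origin at the centre of its underside.
- small_gear: Bystander: dark gear 60 mm across, 16 mm high, lying flat; origin at the centre of its underside.
Not all that is in view belongs to the job. There is more than one size of the pin_rack; the job needs the larger.

How it is judged:
By the outcome, as a careful person would: the job done as asked, in the order asked, and still so for the second after the job is handed in, with the robot touching nothing.
It also fails if it takes over 72 s, if anything falls off the work surface, if the arm or the gripper's body presses on something with over 40 N, if the wrist force passes 120 N, or if a joint passes its speed limit or range.

ROBOT

A 7-joint arm with a two-finger parallel gripper is mounted at the origin on a cart in front of the work surface, level with it; the furniture and walls round the work are solid. World frame = base frame: x ahead of the robot, y to its left, z up, the work surface at z = 0. Lengths are in m, angles in rad, forces in N, time in s.
With the tool pointing down it reaches from about 0.425 to 0.925 m from the base axis. Payload 6.8 kg.
Tool frame: the origin (TCP) lies between the finger pads; the fingertips stand 14 mm ahead of it and the grasp point (between the pads) lies 5 mm behind it; z points along the fingers, y is the line along which they close (so a half turn about z gives the same grasp; the last joint's range is limited). The gripper opens to 85 mm and grips with 20 to 120 N. Pads are 22 mm wide; open, the fingers measure 114 mm over their backs; the gripper's body (76 mm by 85 mm) begins 54 mm behind the grasp point. The pads swing forward as they close: fully open they stand 13 mm farther back than shut.
Start: joints at [1.118, 0.477, 0.022, 1.555, -0.011, 1.109, -0.083], TCP at [0.228, -0.635, 0.223] pointing down, gripper open.
Joint ranges: [-2.96, 2.96], [-0.34, 2.1], [-1.41, 1.46], [0.24, 2.44], [-1.37, 4.51], [0.17, 1.92], [-2.96, 2.96]. Speed limits (rad/s): [2.39, 2.39, 3.14, 3.14, 3.14, 3.14, 3.14].

INTERFACE

Orientations are given as a rotation vector (axis times angle).
In Python, from bench import r, eyes, ticket gives the robot as it stands. The module is installed in compiled form; this text tells all that it offers.
- The arm moves only by the tool arm_command, never from a script. Its argument "plan" is text: rows parted by semicolons, each of 4 numbers parted by spaces: the shift along the tool's x, y, z in m, then the turn about the tool's z in degrees. In form: tx ty tz yaw; .... A call has 1 to 20 rows; each row shifts and turns the commanded pose from where the row before left it, along the tool's axes as they then stand; what a row does not reach is not made up. A row lasts 1/8 s, in which the tool goes at most 62.5 mm and 10.7 degrees, less where a joint would pass 70% of its speed; a pose out of reach is approached as far as the arm can. A call is refused whole if a number of a shift passes 0.0625 or a number of a turn 10.7, either way. A call with a gripper value outside its range is refused whole. "hand" is the closure, from -1 (fully open) to 1 (shut), set as the call begins (left out, the last holds). The fingers move at their own pace and stop on an object; "grip_force" is the grip in N (left out, the last holds). Time passes only in rows, so rows that do not move let the fingers close. It gives the time, the measured TCP pose, the force, the opening and the grip force at its end, in the units of the state.
- r.get_obs(): the state, without advancing time (a new reading comes with each control period).
- eyes.grab_frame(name): name is "scene" or "top" or "wrist"; returns (picture, depth): 480x640x3 uint8, red, green, blue; 480x640 float32, m along the optical axis (not along the pixel's ray), 0 where there is no reading.
- eyes.calibration(name): a dict with "fov_y" (degrees; the focal length in pixels is half the picture's height over the tangent of half this angle, whatever the lens; pixels are square), "cx", "cy" (the principal point, pixels), "origin" and "attitude" of the camera in the world; the wrist camera has in their place "tool_from_camera" (4x4, takes a point from camera to tool coordinates, whose origin is the TCP and whose axes are the flange's). Camera axes: x right, y up, looking along -z (the intrinsics and any distortion apply to the point x, -y, -z); pixel columns grow to the right and rows downward; lengths in m; the calibration is good to about 2 mm. A picture is of the moment at which its call begins: read the wrist's pose just before it. calibration takes no time and is no camera call.
- ticket.hand_in(): hands the job in; it is judged then, once.
The state is a dict: "clock": time; "joints": joint angles; "qvel": joint speeds; "tau": joint torques, N m; "tcp_pos": TCP position; "orientation": TCP orientation; "contact_force": force on the tool from outside, world axes, zero at the start; "moment": the same for the moment, N m; "grip_width": finger opening in m; "gripper_force": force on a finger pad.
Only numpy, scipy, OpenCV 4.12 (cv2) and the standard library are available. Lean on these libraries where they do the work, as an engineer would, in place of code of your own. Each camera call takes 0.05 s, during which the arm holds its last target. There are 200 camera calls.

## Working session

There is one attempt and no reset: what is moved stays moved. The work goes in short steps, Python scripts to look and compute and a tool call to move; the robot and the scene stay as the last step left them, time stands still between calls to the robot, and variables do not carry over. Pictures are saved under pics/ and viewed, at most 10 in all, crops included, and the job is handed in when it is done.

Besides the shell and the picture viewer there is one more tool, called by a JSON object that holds its "op" and its "data", one argument or row to a line. arm_command: Moves the arm, as the interface text tells. Its arguments: {"type":"object","properties":{"plan":{"type":"string"},"hand":{"type":"number"},"grip_force":{"type":"number"}},"required":["plan"]}

```bash
mkdir -p pics; cat > h.py <<'E'
import numpy as np, cv2
from scipy.spatial.transform import Rotation as R
from bench import r, eyes, ticket
def cam(name):
    o=r.get_obs(); im,d=eyes.grab_frame(name); c=eyes.calibration(name)
    f=240/np.tan(np.radians(c['fov_y'])/2)
    if name=='wrist':
        T=np.eye(4); T[:3,:3]=R.from_rotvec(o['orientation']).as_matrix(); T[:3,3]=o['tcp_pos']
        T=T@np.array(c['tool_from_camera'])
    else:
        T=np.eye(4); a=np.array(c['attitude']); 
        T[:3,:3]=a if a.shape==(3,3) else (R.from_rotvec(a).as_matrix() if a.size==3 else R.from_quat(a).as_matrix()); T[:3,3]=c['origin']
    return im,d,T,f,c
def cloud(d,T,f,c):
    v,u=np.mgrid[:480,:640]
    p=np.stack([(u-c['cx'])/f*d,-(v-c['cy'])/f*d,-d],-1)
    P=p@T[:3,:3].T+T[:3,3]; P[d==0]=np.nan
    return P
def save(n,im): cv2.imwrite('pics/'+n,cv2.cvtColor(im,cv2.COLOR_RGB2BGR))
E
python3 - <<'E'
from h import *
print(r.get_obs())
for n in ['scene','top','wrist']:
    print(n,eyes.calibration(n))
for n in ['scene','top']:
    im,d,T,f,c=cam(n); save(n+'.png',im); np.savez(n,im=im,d=d,T=T,f=f)
    P=cloud(d,T,f,c); print(n,f,T,P[240,320],P[400,320],(d==0).mean())
E
```

```text
{'clock': 0.0, 'joints': array([ 1.11791698,  0.47782147,  0.02232926,  1.5564488 , -0.0114902 ,
        1.10930545, -0.08310664]), 'qvel': array([-0.00057085, -0.0011692 ,  0.00016991, -0.00120192, -0.00010019,
        0.00017665, -0.00105631]), 'tau': array([-5.01131726e-04, -5.96467924e+01,  1.60771888e+00, -2.81203365e+01,
        1.23841257e-02,  9.53905284e-03, -2.04097637e-05]), 'tcp_pos': array([ 0.22792473, -0.63470705,  0.22231232]), 'orientation': array([-3.09324818e+00, -5.38635632e-01,  7.18814312e-04]), 'contact_force': array([0.40794491, 0.17217766, 0.13906302]), 'moment': array([-0.06080038, -0.04071231, -0.03638234]), 'gripper_force': 0.0, 'grip_width': 0.08538113072556013}
scene {'fov_y': 42.68646032742609, 'cx': 322.7227660201196, 'cy': 237.06464269615697, 'origin': array([-0.41097708, -0.52242471,  1.29414518]), 'attitude': array([ 0.68978166, -0.41759312, -1.07348819])}
top {'fov_y': 55.27835112664571, 'cx': 322.8611495397086, 'cy': 237.34595134418802, 'origin': array([ 0.12900705, -0.07929502,  1.48504633]), 'attitude': array([ 0.2779251 , -0.23112132, -1.391427
[... 401 characters left out ...]
000e+00,  0.00000000e+00,
         1.00000000e+00]])}
scene 614.1984801358723 [[ 0.43046962  0.65518508 -0.62082882 -0.41097708]
 [-0.90248229  0.3010832  -0.30801725 -0.52242471]
 [-0.01488718  0.69287908  0.7209001   1.29414518]
 [ 0.          0.          0.          1.        ]] [ 0.04680742 -0.29153683  0.7558075 ] [ 0.48313385 -0.05610518 -0.5230377 ] 0.03544596354166667
top 458.31414081390704 [[ 0.1652014   0.9323494  -0.32161016  0.12900705]
 [-0.98625552  0.15520419 -0.05667189 -0.07929502]
 [-0.00292276  0.32655208  0.94517469  1.48504633]
 [ 0.          0.          0.          1.        ]] [0.61432469 0.01606569 0.02677085] [ 0.1145678  -0.0684432  -0.00116114] 0.004222005208333333
```

View pics/top.png

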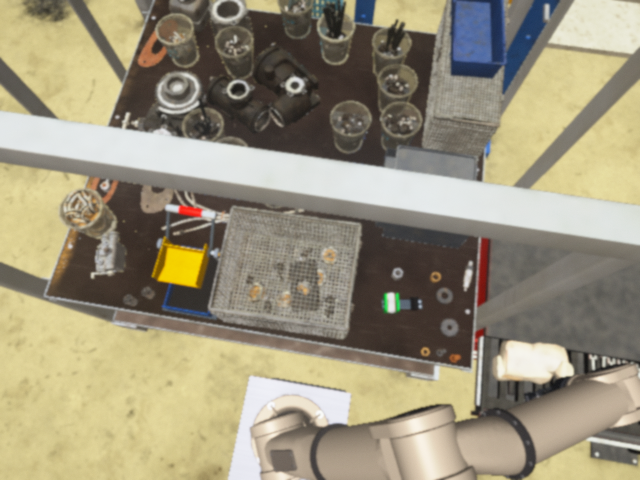

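View pics/scene.png

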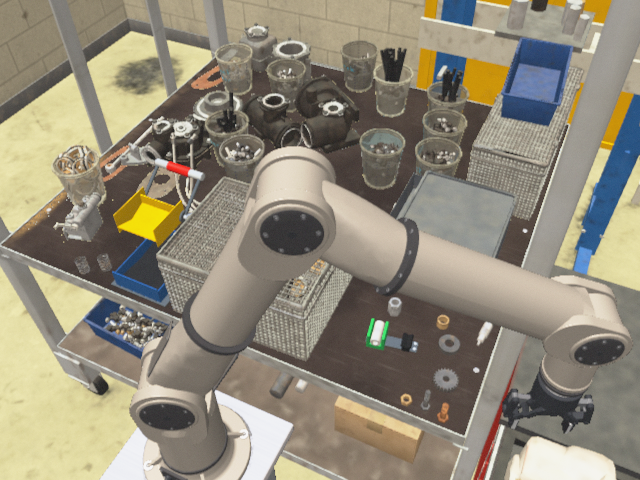

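```bash
python3 - <<'E'
from h import *
out=[]
for n,pts,box in [('top',dict(slot=(391,302),black=(413,304),sleeve=(397,272),bush=(436,277),bear=(445,295),gear=(449,327),white=(468,275),bucket=(180,268),bar=(190,211),basket=(290,215),tray=(190,297),mat=(420,220)),(370,250,480,345)),
  ('scene',dict(slot=(377,333),black=(408,342),sleeve=(394,303),bush=(443,320),bear=(449,343),gear=(446,379),bucket=(150,220),bar=(172,168),white=(485,333),basket=(215,190)),(350,285,500,410))]:
    z=np.load(n+'.npz'); c=eyes.calibration(n); P=cloud(z['d'],z['T'],float(z['f']),c)
    for k,(u,v) in pts.items(): print(n,k,np.round(P[v,u],3))
    x0,y0,x1,y1=box; im=z['im'][y0:y1,x0:x1]; out.append(cv2.resize(im,(400,300),interpolation=cv2.INTER_CUBIC))
    m=P.reshape(-1,3); 
    s=m[(m[:,0]>.4)&(m[:,0]<.9)&(abs(m[:,1])<.6)&(abs(m[:,2])<.05)]; print('table z median',np.median(s[:,2]))
save('crop1.png',np.hstack(out))
E
```

```text
top slot [ 0.441 -0.242  0.044]
top black [ 0.45  -0.314  0.026]
top sleeve [ 0.55  -0.253  0.014]
top bush [ 0.561 -0.386 -0.007]
top bear [ 0.503 -0.419  0.   ]
top gear [ 0.402 -0.442 -0.01 ]
top white [ 0.575 -0.482  0.026]
top bucket [0.412 0.403 0.168]
top bar [0.565 0.388 0.253]
top basket [0.612 0.104 0.221]
top tray [0.356 0.401 0.015]
top mat [ 0.29  -0.14   1.101]
table z median 0.0016146538783243791
scene slot [ 0.433 -0.248  0.035]
scene black [ 0.451 -0.324  0.02 ]
scene sleeve [ 0.547 -0.25   0.022]
scene bush [ 0.567 -0.379 -0.002]
scene bear [ 0.504 -0.414  0.001]
scene gear [ 0.406 -0.438 -0.005]
scene bucket [0.426 0.399 0.167]
scene bar [0.556 0.403 0.244]
scene white [ 0.556 -0.488  0.02 ]
scene basket [0.564 0.279 0.205]
table z median -0.0025167001173816983
```

View pics/crop1.png

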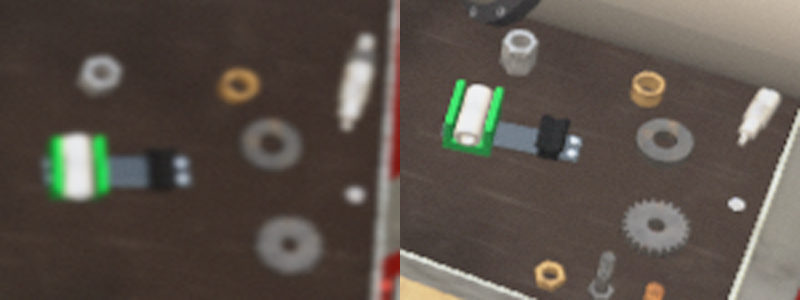

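```bash
cat >> h.py <<'E'
def plan(target,ang=None,n=None):
    """rows to world TCP target with tool x at angle ang (deg)"""
    o=r.get_obs(); M=R.from_rotvec(o['orientation']).as_matrix(); p=np.array(o['tcp_pos'])
    a0=np.degrees(np.arctan2(M[1,0],M[0,0])); D=np.array(target)-p
    dy=0 if ang is None else -((ang-a0+180)%360-180)
    n=n or int(max(np.ceil(np.linalg.norm(D)/.06),np.ceil(abs(dy)/10.5),1))
    print('a0',round(a0,1),'tilt',M[:,2].round(3),'n',n,'t',round(o['clock'],2))
    print('; '.join('%.4f %.4f %.4f %.1f'%(*(M@R.from_euler('z',dy*i/n,degrees=True).as_matrix()).T.dot(D/n),dy/n) for i in range(n)))
E
python3 - <<'E'
from h import *
for n in ['top','scene']:
    z=np.load(n+'.npz'); c=eyes.calibration(n); m=cloud(z['d'],z['T'],float(z['f']),c).reshape(-1,3)
    s=m[(m[:,2]>.05)&(m[:,2]<.9)&(m[:,0]>.1)&(m[:,0]<.7)&(m[:,1]<-.36)]
    for z0 in np.arange(.05,.9,.1):
        q=s[(s[:,2]>z0)&(s[:,2]<z0+.1)]
        if len(q): print(n,'z',z0.round(2),len(q),np.percentile(q,[2,50,98],axis=0)[:,:2].round(2).tolist())
    b=m[(m[:,2]>.19)&(m[:,2]<.26)&(m[:,0]>.3)&(m[:,0]<.75)&(m[:,1]>-.15)&(m[:,1]<.34)]
    print('basket',np.percentile(b,[1,99],axis=0).round(3).tolist())
E
```

```text
top z 0.05 586 [[0.31, -0.56], [0.47, -0.46], [0.67, -0.36]]
top z 0.15 348 [[0.42, -0.56], [0.44, -0.52], [0.48, -0.52]]
top z 0.25 627 [[0.2, -0.6], [0.43, -0.53], [0.48, -0.52]]
top z 0.35 809 [[0.23, -0.62], [0.43, -0.53], [0.48, -0.52]]
top z 0.45 775 [[0.25, -0.6], [0.43, -0.52], [0.48, -0.52]]
top z 0.55 4005 [[0.16, -0.64], [0.23, -0.57], [0.47, -0.5]]
top z 0.65 5308 [[0.1, -0.55], [0.16, -0.46], [0.44, -0.37]]
top z 0.75 124 [[0.1, -0.39], [0.11, -0.37], [0.13, -0.36]]
basket [[0.301, -0.11, 0.193], [0.618, 0.331, 0.234]]
scene z 0.05 716 [[0.3, -0.57], [0.42, -0.54], [0.7, -0.4]]
scene z 0.15 637 [[0.22, -0.68], [0.42, -0.55], [0.69, -0.45]]
scene z 0.25 1654 [[0.19, -0.7], [0.21, -0.61], [0.25, -0.57]]
scene z 0.35 2019 [[0.19, -0.67], [0.2, -0.62], [0.43, -0.53]]
scene z 0.45 2813 [[0.17, -0.68], [0.2, -0.61], [0.43, -0.53]]
scene z 0.55 9449 [[0.11, -0.68], [0.19, -0.59], [0.43, -0.48]]
scene z 0.65 7318 [[0.1, -0.57], [0.14, -0.49], [0.43, -0.37]]
scene z 0.75 2458 [[0.11, -0.57], [0.43, -0.55], [0.43, -0.38]]
scene z 0.85 1427 [[0.42, -0.57], [0.43, -0.55], [0.43, -0.52]]
basket [[0.301, -0.116, 0.191], [0.609, 0.331, 0.241]]
```

```bash
python3 - <<'E'
from h import *
o=r.get_obs(); M=R.from_rotvec(o['orientation']).as_matrix(); a=19.8
def loc(d,i): return (M@R.from_euler('z',-8.9*i,degrees=True).as_matrix()).T@d
D=[np.array([.042,.215,.048])/4]*4+[np.array([.20,.15,0])/5]*5
print('; '.join('%.3f %.3f %.3f -8.9'%tuple(loc(d,i)) for i,d in enumerate(D)))
E
```

```text
0.028 -0.047 -0.012 -8.9; 0.035 -0.042 -0.012 -8.9; 0.041 -0.036 -0.012 -8.9; 0.046 -0.029 -0.012 -8.9; 0.047 0.016 0.000 -8.9; 0.044 0.023 0.000 -8.9; 0.040 0.030 0.000 -8.9; 0.035 0.035 0.000 -8.9; 0.029 0.040 0.000 -8.9
```

{"op": "arm_command", "data": {
  "plan": "0.028 -0.047 -0.012 -8.9; 0.035 -0.042 -0.012 -8.9; 0.041 -0.036 -0.012 -8.9; 0.046 -0.029 -0.012 -8.9; 0.047 0.016 0 -8.9; 0.044 0.023 0 -8.9; 0.040 0.030 0 -8.9; 0.035 0.035 0 -8.9; 0.029 0.040 0 -8.9; 0 0 0 0; 0 0 0 0",
  "hand": -1,
  "grip_force": 40
}}

```text
clock: 1.48
tcp_pos: [0.4687, -0.2732, 0.2708]
orientation: [-2.023, -2.402, 0.001]
contact_force: [-0.5, -0.8, -0.7]
grip_width: 0.0852
gripper_force: 0.0
```

```bash
python3 - <<'E'
from h import *
o=r.get_obs(); print(o['clock'],o['tcp_pos'],o['contact_force'])
im,d,T,f,c=cam('wrist'); save('w1.png',im); np.savez('w1',im=im,d=d,T=T,f=f)
E
```

```text
1.475 [ 0.46871112 -0.27322641  0.27080026] [-0.47771096 -0.76028766 -0.66003392]
```

View pics/w1.png

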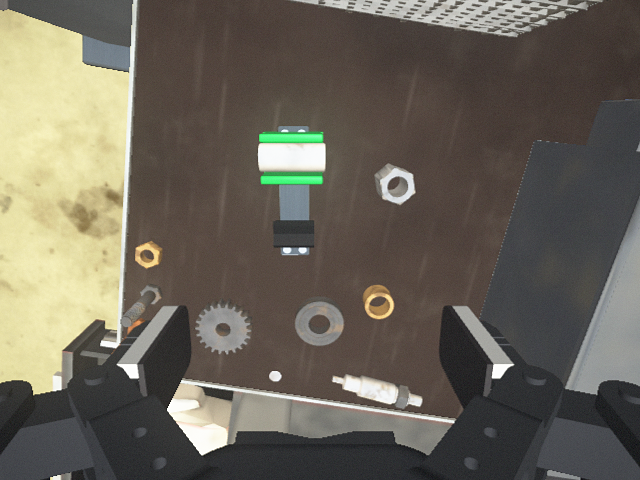

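```bash
cat > m.py <<'E'
from h import *
z=np.load('w1.npz'); c=eyes.calibration('wrist'); im=z['im'].astype(int); P=cloud(z['d'],z['T'],float(z['f']),c)
v,u=np.mgrid[:480,:640]
def rep(n,m):
    q=P[m]; q=q[~np.isnan(q[:,0])]; 
    (cx,cy),(w,h),a=cv2.minAreaRect(q[:,:2].astype(np.float32)*1000)
    e=q[:,:2]-q[:,:2].mean(0); w_,V=np.linalg.eigh(e.T@e)
    print(n,len(q),'mean',q.mean(0).round(4),'rect',round(cx,1),round(cy,1),round(w,1),round(h,1),round(a,1),'zpct',np.percentile(q[:,2],[2,50,98]).round(4),'ax',np.degrees(np.arctan2(V[1,1],V[0,1])).round(1))
box=lambda a,b,c_,d_:(u>=a)&(u<c_)&(v>=b)&(v<d_)
r_,g,b=im[...,0],im[...,1],im[...,2]
zz=P[...,2]
rep('pin',box(250,138,335,178)&(zz>.03)&(abs(r_-g)<40)&(r_>150))
rep('green',box(250,120,335,190)&(g>r_+60)&(zz>.035))
rep('rest',box(265,215,320,250)&(zz>.02)&(r_+g+b<150))
rep('sleeve',box(370,160,420,208)&(zz>.035))
rep('bush',box(355,280,400,325)&(zz>.015))
t=box(320,40,480,120); print('table',np.nanmedian(zz[t]))
# sleeve outline in image for the hexagon's turn
m=(box(370,160,420,208)&(zz>.036)).astype(np.uint8); q=P[m>0]; h=cv2.convexHull((q[:,:2]*1e4).astype(np.float32)).reshape(-1,2)/10
cen=h.mean(0)
for a in range(0,60,5):
    print(a,[round(float(np.ptp(h@[np.cos(np.radians(a+k)),np.sin(np.radians(a+k))])),1) for k in(0,60,120)])
E
python3 m.py
```

```text
pin 1810 mean [ 0.4408 -0.2432  0.0378] rect 440.7 -243.5 59.6 24.2 9.8 zpct [0.0315 0.0385 0.0411] ax -170.1
green 1246 mean [ 0.441  -0.2435  0.0453] rect 441.0 -243.9 55.7 44.4 9.0 zpct [0.037  0.0457 0.0476] ax 99.5
rest 68 mean [ 0.456  -0.3231  0.0239] rect 454.0 -318.5 38.4 23.9 9.7 zpct [0.0207 0.0241 0.0266] ax -161.6
sleeve 677 mean [ 0.5389 -0.252   0.0411] rect 539.1 -252.3 29.9 33.7 80.5 zpct [0.0359 0.0414 0.0431] ax 152.6
bush 419 mean [ 0.552  -0.3782  0.0209] rect 552.4 -378.5 29.7 29.6 5.0 zpct [0.0154 0.0217 0.0236] ax 118.5
table 9.653579576024418e-05
0 [33.3, 33.7, 33.7]
5 [32.8, 33.1, 33.2]
10 [32.0, 32.3, 32.5]
15 [31.2, 31.2, 31.7]
20 [30.3, 30.0, 30.6]
25 [31.1, 30.9, 31.3]
30 [32.1, 31.9, 32.1]
35 [32.9, 32.7, 32.7]
40 [33.5, 33.3, 33.0]
45 [33.9, 33.7, 33.5]
50 [34.1, 34.0, 33.7]
55 [34.0, 34.0, 33.6]
```

{"op": "arm_command", "data": {
  "plan": "0.011 -0.0075 0.06 0; 0.011 -0.0075 0.06 0; 0.012 -0.0075 0.06 0; 0 0 0.03 0; 0 0 0.025 0; 0 0 0.016 0; 0 0 0 0; 0 0 0 0"
}}

```text
clock: 2.52
tcp_pos: [0.442, -0.2438, 0.0212]
orientation: [2.022, 2.402, 0.0]
contact_force: [-0.6, -0.6, -0.4]
grip_width: 0.0853
gripper_force: 0.0
```

{"op": "arm_command", "data": {
  "plan": "-0.0002 -0.0012 0.001 0; 0 0 0 0; 0 0 0 0; 0 0 0 0; 0 0 0 0; 0 0 0 0",
  "hand": 1,
  "grip_force": 40
}}

```text
clock: 3.28
tcp_pos: [0.4408, -0.2441, 0.0204]
orientation: [2.022, 2.402, -0.0]
contact_force: [-1.5, 0.1, 8.3]
grip_width: 0.0587
gripper_force: 41.2
```

{"op": "arm_command", "data": {
  "plan": "0 0 -0.010 0; 0 0 -0.020 0; 0 0 -0.020 0; -0.035 0 0 0; -0.04 0 0 0; 0 0 0 0; 0 0 0 0"
}}

```text
clock: 4.15
tcp_pos: [0.4529, -0.3169, 0.0694]
orientation: [-2.022, -2.403, -0.001]
contact_force: [0.0, -0.2, -1.8]
grip_width: 0.0585
gripper_force: 43.7
```

```bash
python3 - <<'E'
from h import *
o=r.get_obs(); print(o['clock'],o['tcp_pos'],o['contact_force'],o['grip_width'],o['gripper_force'])
im,d,T,f,c=cam('wrist'); np.savez('w2',im=im,d=d,T=T,f=f); save('w2.png',im[150:480,120:520])
E
```

```text
4.15 [ 0.45288336 -0.31686876  0.06942701] [ 0.02656865 -0.21710441 -1.84224973] 0.05845920735354168 43.70940148830414
```

View pics/w2.png

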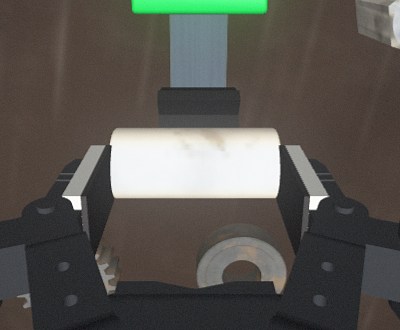

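```bash
python3 - <<'E'
from h import *
z=np.load('w2.npz'); c=eyes.calibration('wrist'); im=z['im'].astype(int); P=cloud(z['d'],z['T'],float(z['f']),c)
v,u=np.mgrid[:480,:640]
m=(u>235)&(u<395)&(v>275)&(v<350)&(P[...,2]>.05)&(im.min(-1)>120); q=P[m]
top=q[q[:,2]>np.percentile(q[:,2],99)-.0015]
print(len(q),np.percentile(q[:,2],[1,50,99]),top.mean(0),q.mean(0),cv2.minAreaRect(q[:,:2].astype(np.float32)*1000))
m=(u>275)&(u<365)&(v>235)&(v<275)&(im.sum(-1)<120); q=P[m]; q=q[q[:,2]>.03]; print('restedge',len(q),q.mean(0),q.max(0))
E
```

```text
11097 [0.07427085 0.08690737 0.08975475] [ 0.45148247 -0.31702853  0.08887085] [ 0.45138322 -0.31302871  0.08547845] ((451.8217468261719, -316.1232604980469), (58.491798400878906, 24.56332015991211), 9.989204406738281)<stdin>:7: RuntimeWarning: Mean of empty slice.
  ret = um.true_divide(
Traceback (most recent call last):
ValueError: zero-size array to reduction operation maximum which has no identity
```

{"op": "arm_command", "data": {
  "plan": "-0.0016 0.0016 0.012 0; 0 0 0.016 0; 0 0 0.009 0; 0 0 0.003 0; 0 0 0 0"
}}

```text
clock: 4.82
tcp_pos: [0.4542, -0.3179, 0.0295]
orientation: [-2.02, -2.403, 0.001]
contact_force: [-4.5, 3.0, 8.7]
grip_width: 0.0585
gripper_force: 44.8
```

```bash
python3 - <<'E'
from h import *
z=np.load('w2.npz'); c=eyes.calibration('wrist'); P=cloud(z['d'],z['T'],float(z['f']),c)
T=z['T']@np.linalg.inv(np.array(c['tool_from_camera']))
Q=(P-T[:3,3])@T[:3,:3]
v,u=np.mgrid[:480,:640]
for n,m in [('L',(u>170)&(u<235)&(v>285)&(v<430)),('R',(u>395)&(u<460)&(v>285)&(v<430))]:
    q=Q[m&~np.isnan(Q[...,0])]; q=q[(q[:,2]<.03)&(q[:,2]>-.05)]
    for lo in np.arange(-.03,.03,.005):
        s=q[(q[:,2]>lo)&(q[:,2]<lo+.005)]
        if len(s)>5: print(n,lo.round(3),len(s),'x',np.percentile(s[:,0],[2,98]).round(4),'y',np.percentile(s[:,1],[2,98]).round(4))
E
```

```text
L -0.03 467 x [-0.0096  0.0117] y [-0.0432 -0.03  ]
L -0.025 420 x [-0.0096  0.0116] y [-0.0427 -0.0291]
L -0.02 344 x [-0.0101  0.0114] y [-0.0366 -0.0287]
L -0.015 50 x [0.009  0.0118] y [-0.0309 -0.0292]
R -0.03 471 x [-0.0096  0.0116] y [0.028  0.0414]
R -0.025 394 x [-0.0098  0.0116] y [0.0279 0.0408]
R -0.02 312 x [-0.01    0.0115] y [0.027  0.0346]
R -0.015 34 x [0.0091 0.0118] y [0.0275 0.0289]
```

{"op": "arm_command", "data": {
  "plan": "0 0 0 0; 0 0 0 0; 0 0 0 0; 0 0 -0.02 0; 0 0 -0.04 0; 0 0 -0.02 10; 0 0 -0.02 10; 0 0 0 10; 0 0 0 10; 0 0 0 10; 0 0 0 10; 0 0 0 10; 0 0 0 10; 0 0 0 10; 0 0 0 0; 0 0 0 0",
  "hand": -1
}}

```text
clock: 6.82
tcp_pos: [0.4551, -0.3187, 0.1293]
orientation: [3.129, 0.275, -0.0]
contact_force: [-0.3, -0.4, -0.7]
grip_width: 0.0851
gripper_force: 0.0
```

```bash
python3 - <<'E'
from h import *
im,d,T,f,c=cam('wrist'); np.savez('w3',im=im,d=d,T=T,f=f); save('w3.png',im)
o=r.get_obs(); print(o['clock'],o['tcp_pos'])
im=im.astype(int); P=cloud(d,T,f,c)
v,u=np.mgrid[:480,:640]
m=(im.min(-1)>150)&(P[...,2]>.03)&(P[...,2]<.06)&(np.hypot(P[...,0]-.4537,P[...,1]+.318)<.05); q=P[m]
print(len(q),q.mean(0),np.percentile(q[:,2],[2,50,99]),cv2.minAreaRect(q[:,:2].astype(np.float32)*1000))
E
```

```text
6.875 [ 0.45504121 -0.31872968  0.12927148]
4172 [ 0.45495048 -0.31779982  0.04660942] [0.04016427 0.04743443 0.05008163] ((453.255126953125, -318.0721740722656), (60.575862884521484, 25.088287353515625), 10.024785041809082)
```

{"op": "arm_command", "data": {
  "plan": "-0.0015 -0.001 0.03 0; 0 0 0.035 0; 0 0 0.0183 0; 0 0 0 0; 0 0 0 0"
}}

```text
clock: 7.5
tcp_pos: [0.4541, -0.3186, 0.047]
orientation: [3.129, 0.27, 0.002]
contact_force: [1.0, 0.5, 0.3]
grip_width: 0.0854
gripper_force: 0.0
```

{"op": "arm_command", "data": {
  "plan": "0 0 0 0; 0 0 0 0; 0 0 0 0; 0 0 0 0; 0 0 0 0; 0 0 0 0; 0 0 0 0",
  "hand": 1,
  "grip_force": 50
}}

```text
clock: 8.38
tcp_pos: [0.4533, -0.318, 0.0459]
orientation: [-3.13, -0.27, 0.0]
contact_force: [0.7, -0.1, 0.2]
grip_width: -0.0002
gripper_force: 0.0
```

```bash
cat > pads.py <<'E'
from h import *
im,d,T,f,c=cam('wrist'); np.savez('w4',im=im,d=d,T=T,f=f); save('w4.png',im)
P=cloud(d,T,f,c); Tt=T@np.linalg.inv(np.array(c['tool_from_camera'])); Q=(P-Tt[:3,3])@Tt[:3,:3]
q=Q[(Q[...,2]<.03)&(Q[...,2]>-.05)&(abs(Q[...,0])<.013)&(abs(Q[...,1])<.06)]
for lo in np.arange(-.04,.03,.005):
    s=q[(q[:,2]>lo)&(q[:,2]<lo+.005)]
    if len(s)>5: print(lo.round(3),len(s),'x',np.percentile(s[:,0],[2,98]).round(4),'y',np.percentile(s[:,1],[2,25,75,98]).round(4))
E
python3 pads.py
python3 - <<'E'
from h import *
# station geometry from the start pictures
for n in ['top','scene']:
    z=np.load(n+'.npz'); c=eyes.calibration(n); P=cloud(z['d'],z['T'],float(z['f']),c); im=z['im'].astype(int)
    R_,G,B=im[...,0],im[...,1],im[...,2]
    ok=(P[...,1]>.25)&(P[...,1]<.6)&(P[...,0]>.25)&(P[...,0]<.7)
    for k,m in [('yellow',(R_>150)&(G>110)&(B<60)&(P[...,2]>.12)),('red',(R_>150)&(G<70)&(B<70)&(P[...,2]>.2)),('barwhite',(im.min(-1)>170)&(P[...,2]>.2)),('blue',(B>R_+40)&(P[...,2]<.09)&(P[...,2]>.02))]:
        q=P[m&ok]; 
        if len(q)>5: print(n,k,len(q),q.mean(0).round(4),np.percentile(q[:,2],[2,50,98]).round(3),cv2.minAreaRect(q[:,:2].astype(np.float32)*1000))
E
```

```text
-0.04 613 x [0.0057 0.0107] y [-0.0133 -0.0061  0.0055  0.0128]
-0.035 611 x [0.0057 0.0106] y [-0.0133 -0.0068  0.0069  0.0129]
-0.03 575 x [0.0055 0.0106] y [-0.0132 -0.0066  0.007   0.0129]
-0.025 546 x [0.0056 0.0106] y [-0.0132 -0.0076  0.0071  0.0128]
-0.02 433 x [0.0057 0.0106] y [-0.0126 -0.0065  0.0057  0.0121]
-0.015 157 x [0.0058 0.0105] y [-0.0084 -0.004   0.0034  0.0089]
-0.005 1384 x [-0.0116  0.0129] y [-0.0588 -0.0555  0.0018  0.0084]
-0.0 1407 x [-0.0122  0.0126] y [-0.0596 -0.0545 -0.0086  0.0119]
0.005 364 x [-0.0125  0.0126] y [-0.0528 -0.0525 -0.0121  0.013 ]
0.01 207 x [-0.0123  0.0121] y [-0.0529 -0.0526 -0.0523 -0.0521]
0.015 208 x [-0.0119  0.0125] y [-0.0528 -0.0526 -0.0523 -0.052 ]
0.02 187 x [-0.0123  0.0125] y [-0.0528 -0.0526 -0.0523 -0.0521]
0.025 171 x [-0.0128  0.0123] y [-0.0528 -0.0525 -0.0523 -0.0521]
top yellow 1499 [0.4182 0.3998 0.1821] [0.164 0.177 0.224] ((426.4779357910156, 395.34234619140625), (135.7381591796875, 129.9137420654297), 89.62667846679688)
top red 166 [0.5653 0.3912 0.2499] [0.24  0.25  0.257] ((567.9472045898438, 391.05624389648
[... 323 characters left out ...]
(149.43313598632812, 75.81739044189453), 88.44235229492188)
scene yellow 1759 [0.4171 0.4004 0.1844] [0.161 0.178 0.219] ((423.0050354003906, 389.9519348144531), (134.8448944091797, 133.2179718017578), 89.76676940917969)
scene red 122 [0.5598 0.3882 0.2429] [0.233 0.243 0.25 ] ((563.5482788085938, 388.5266418457031), (68.71775817871094, 24.92032814025879), 87.15331268310547)
scene barwhite 175 [0.5419 0.3719 0.2409] [0.213 0.243 0.25 ] ((468.261962890625, 312.67095947265625), (342.00225830078125, 130.7718963623047), 36.52510070800781)
scene blue 780 [0.3398 0.4116 0.038 ] [0.021 0.038 0.058] ((376.5150146484375, 420.42938232421875), (236.1012420654297, 146.5321807861328), 27.000396728515625)
```

View pics/w4.png

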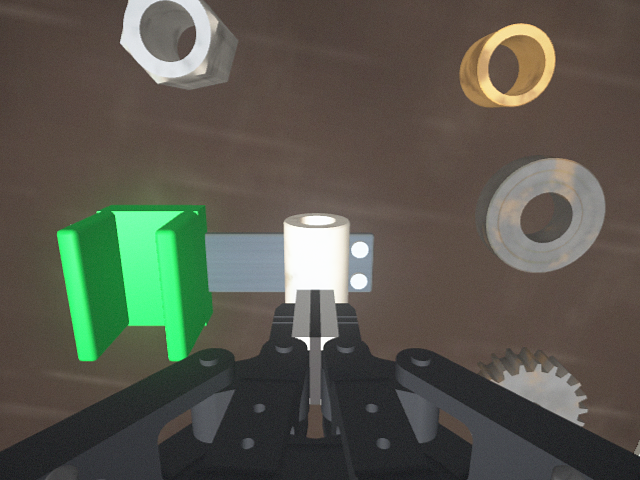

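```bash
python3 - <<'E'
from h import *
z=np.load('w4.npz'); c=eyes.calibration('wrist'); im=z['im'].astype(int); T=z['T']; P=cloud(z['d'],T,float(z['f']),c)
Tt=T@np.linalg.inv(np.array(c['tool_from_camera'])); Q=(P-Tt[:3,3])@Tt[:3,:3]
v,u=np.mgrid[:480,:640]
col=(u>=314)&(u<=318)
for vv in list(range(205,300,8))+list(range(288,345,4)): print(vv,Q[vv,316].round(4),Q[vv,305].round(4),P[vv,316,2].round(4))
E
```

```text
205 [0.0283 0.0004 0.046 ] [ 0.0285 -0.0048  0.0452] -0.0001
213 [0.0298 0.0004 0.0228] [ 0.0248 -0.0048  0.0447] 0.0231
221 [0.0279 0.0004 0.0162] [ 0.0279 -0.0041  0.0166] 0.0297
229 [ 0.0294  0.0003 -0.0019] [ 0.0294 -0.0037 -0.0019] 0.0479
237 [ 0.0267  0.0003 -0.003 ] [ 0.0265 -0.0037 -0.0021] 0.0489
245 [ 0.0233  0.0003 -0.0018] [ 0.0235 -0.0037 -0.0026] 0.0477
253 [ 0.0204  0.0003 -0.0025] [ 0.0205 -0.0037 -0.0027] 0.0484
261 [ 0.0173  0.0003 -0.0026] [ 0.0173 -0.0038 -0.0025] 0.0486
269 [ 0.0148  0.0003 -0.0043] [ 0.0141 -0.0038 -0.0026] 0.0503
277 [ 0.0113  0.0003 -0.0034] [ 0.0112 -0.0038 -0.0031] 0.0493
285 [ 0.0078  0.0003 -0.0029] [ 0.0075 -0.0038 -0.002 ] 0.0488
293 [ 0.0102  0.0003 -0.0157] [ 0.0101 -0.0035 -0.0155] 0.0616
288 [ 0.0067  0.0003 -0.0031] [ 0.0062 -0.0039 -0.002 ] 0.0491
292 [ 0.01    0.0003 -0.0145] [ 0.0103 -0.0035 -0.0151] 0.0604
296 [ 0.0105  0.0003 -0.0188] [ 0.0103 -0.0035 -0.0183] 0.0647
300 [ 0.0099  0.0003 -0.0207] [ 0.0098 -0.0034 -0.0205] 0.0667
304 [ 0.0099  0.0003 -0.0239] [ 0.0102 -0.0033 -0.0246] 0.0699
308 [ 0.0101  0.0003 -0.0273] [ 0.0101 -0.0033 -0.0273] 0.0732
312 [ 0.0101  0.0003 -0.0302] [ 0.0099 -0.0032 -0.0298] 0.0761
316 [ 0.0096  0.0002 -0.032 ] [ 0.0103 -0.0031 -0.0332] 0.0779
320 [ 0.0094  0.0002 -0.0343] [ 0.0109 -0.003  -0.037 ] 0.0802
324 [ 0.0105  0.0002 -0.0387] [ 0.0105 -0.003  -0.0388] 0.0847
328 [ 0.0103  0.0002 -0.0408] [ 0.0104 -0.003  -0.041 ] 0.0867
332 [ 0.0102  0.0002 -0.043 ] [ 0.01   -0.0029 -0.0426] 0.0889
336 [ 0.0102  0.0002 -0.0453] [ 0.0103 -0.0029 -0.0455] 0.0912
340 [ 0.0091  0.0002 -0.0456] [ 0.0094 -0.0028 -0.0461] 0.0915
344 [ 0.0079  0.0002 -0.0457] [ 0.0107 -0.0027 -0.0504] 0.0916
```

```bash
python3 - <<'E'
from h import *
for n in ['w1','w3']:
    z=np.load(n+'.npz'); c=eyes.calibration('wrist'); T=z['T']; P=cloud(z['d'],T,float(z['f']),c)
    Tt=T@np.linalg.inv(np.array(c['tool_from_camera'])); Q=(P-Tt[:3,3])@Tt[:3,:3]
    q=Q[(Q[...,2]<.04)&(Q[...,2]>-.06)&(abs(Q[...,0])<.014)&(abs(Q[...,1])<.07)]
    for lo in np.arange(-.06,.03,.004):
        s=q[(q[:,2]>lo)&(q[:,2]<lo+.004)]
        if len(s)>5: print(n,lo.round(3),len(s),'x',np.percentile(s[:,0],[2,98]).round(4),'y',np.percentile(s[:,1],[2,25,75,98]).round(4))
E
```

```text
w1 -0.06 1509 x [0.0009 0.0107] y [-0.0487 -0.0443  0.0439  0.0483]
w1 -0.056 1042 x [-0.0031  0.0107] y [-0.0524 -0.0431  0.0427  0.0494]
w1 -0.052 1340 x [-0.0086  0.0106] y [-0.0555 -0.0432  0.0428  0.0553]
w1 -0.048 1299 x [-0.011   0.0106] y [-0.0555 -0.0431  0.0427  0.055 ]
w1 -0.044 1180 x [-0.0112  0.0106] y [-0.0554 -0.0432  0.0427  0.0552]
w1 -0.04 1088 x [-0.011   0.0106] y [-0.0554 -0.0431  0.0427  0.0552]
w1 -0.036 1023 x [-0.0112  0.0105] y [-0.0556 -0.0431  0.0427  0.055 ]
w1 -0.032 861 x [-0.011   0.0106] y [-0.0545 -0.0431  0.0426  0.0539]
w1 -0.028 624 x [-0.0108  0.0104] y [-0.0491 -0.043   0.0425  0.0484]
w1 -0.024 254 x [-0.0102  0.0082] y [-0.0433 -0.043   0.0425  0.0429]
w3 -0.06 1505 x [0.001  0.0107] y [-0.0486 -0.0443  0.0439  0.0481]
w3 -0.056 1051 x [-0.003   0.0108] y [-0.0535 -0.0432  0.0428  0.0494]
w3 -0.052 1323 x [-0.0085  0.0106] y [-0.0556 -0.0432  0.0428  0.0553]
w3 -0.048 1302 x [-0.011   0.0106] y [-0.0555 -0.0432  0.0427  0.0551]
w3 -0.044 1189 x [-0.0109  0.0105] y [-0.0555 -0.0431  0.0427  0.0552]
w3 -0.04 1102 x [-0.011   0.0106] y [-0.0556 -0.0431  0.0427  0.0553]
w3 -0.036 1003 x [-0.0111  0.0105] y [-0.0554 -0.0431  0.0427  0.0551]
w3 -0.032 860 x [-0.0113  0.0106] y [-0.0545 -0.0431  0.0426  0.0542]
w3 -0.028 626 x [-0.0111  0.0104] y [-0.0487 -0.043   0.0426  0.0484]
w3 -0.024 269 x [-0.0103  0.0086] y [-0.0433 -0.043   0.0425  0.0428]
```

{"op": "arm_command", "data": {
  "plan": "0 0 0 0; 0 0 0 0; 0 0 0 0; 0 0 0 0",
  "hand": -0.2
}}

```text
clock: 8.93
tcp_pos: [0.4534, -0.318, 0.046]
orientation: [3.13, 0.27, 0.0]
contact_force: [0.7, -0.0, -0.8]
grip_width: 0.0512
gripper_force: 0.0
```

{"op": "arm_command", "data": {
  "plan": "0 0 0.015 0; 0 0 0.0145 0; 0 0 0 0; 0 0 0 0"
}}

```text
clock: 9.43
tcp_pos: [0.4533, -0.318, 0.0162]
orientation: [-3.13, -0.27, 0.001]
contact_force: [-0.1, 0.4, 0.2]
grip_width: 0.051
gripper_force: 0.0
```

{"op": "arm_command", "data": {
  "plan": "0 0 0 0; 0 0 0 0; 0 0 0 0; 0 0 0 0; 0 0 0 0",
  "hand": 1,
  "grip_force": 50
}}

```text
clock: 10.05
tcp_pos: [0.4537, -0.3185, 0.0171]
orientation: [3.129, 0.269, 0.001]
contact_force: [-1.4, -0.2, 5.8]
grip_width: 0.0242
gripper_force: 49.2
```

{"op": "arm_command", "data": {
  "plan": "0 0 -0.02 0; 0 0 -0.05 0; 0 0 -0.06 0; 0 0 -0.06 0; 0 0 -0.06 0; 0 0 -0.05 0"
}}

```text
clock: 10.8
tcp_pos: [0.4531, -0.3176, 0.3185]
orientation: [3.13, 0.27, 0.001]
contact_force: [0.2, -0.5, -2.3]
grip_width: 0.0241
gripper_force: 49.3
```

```bash
python3 - <<'E'
from h import *
print(r.get_obs()['contact_force'])
plan([.46,.36,.40],90,12)
E
```

```text
[ 0.22997133 -0.49768655 -2.27130315]
a0 9.9 tilt [ 0.001 -0.    -1.   ] n 12 t 10.8
0.0103 -0.0555 -0.0068 -6.7; 0.0166 -0.0540 -0.0068 -6.7; 0.0228 -0.0517 -0.0068 -6.7; 0.0287 -0.0487 -0.0068 -6.7; 0.0341 -0.0450 -0.0068 -6.7; 0.0391 -0.0407 -0.0068 -6.7; 0.0436 -0.0359 -0.0068 -6.7; 0.0475 -0.0306 -0.0068 -6.7; 0.0507 -0.0249 -0.0068 -6.7; 0.0532 -0.0188 -0.0068 -6.7; 0.0551 -0.0125 -0.0068 -6.7; 0.0561 -0.0060 -0.0068 -6.7
```

{"op": "arm_command", "data": {
  "plan": "0.010 -0.0555 -0.007 -6.7; 0.0166 -0.054 -0.007 -6.7; 0.023 -0.0517 -0.007 -6.7; 0.0287 -0.0487 -0.007 -6.7; 0.034 -0.045 -0.007 -6.7; 0.039 -0.0407 -0.007 -6.7; 0.0436 -0.036 -0.007 -6.7; 0.0475 -0.0306 -0.007 -6.7; 0.0507 -0.025 -0.007 -6.7; 0.0532 -0.019 -0.007 -6.7; 0.055 -0.0125 -0.007 -6.7; 0.056 -0.006 -0.007 -6.7; 0 0 0 0; 0 0 0 0; 0 0 0 0"
}}

```text
clock: 12.68
tcp_pos: [0.4588, 0.3579, 0.4001]
orientation: [2.219, 2.223, -0.002]
contact_force: [-0.0, 0.4, -0.7]
grip_width: 0.0245
gripper_force: 49.5
```

```bash
python3 - <<'E'
from h import *
im,d,T,f,c=cam('wrist'); np.savez('w5',im=im,d=d,T=T,f=f); save('w5.png',im)
o=r.get_obs(); print(o['tcp_pos'],o['orientation'])
im=im.astype(int); P=cloud(d,T,f,c); R_,G,B=im[...,0],im[...,1],im[...,2]
ok=(P[...,1]>.25)&(P[...,1]<.6)&(P[...,0]>.25)&(P[...,0]<.7)
for k,m in [('yellow',(R_>120)&(G>90)&(B<70)&(P[...,2]>.12)),('red',(R_>130)&(G<90)&(B<90)&(P[...,2]>.2)),('bar',(P[...,2]>.238)&(P[...,2]<.27)&(P[...,0]>.53)),('blue',(B>R_+40)&(P[...,2]<.09)&(P[...,2]>.02))]:
    q=P[m&ok]
    if len(q)>5: print(k,len(q),q.mean(0).round(4),np.percentile(q[:,2],[2,50,98]).round(3),cv2.minAreaRect(q[:,:2].astype(np.float32)*1000))
# bucket floor V line : fit in y slabs
Y=P[(R_>120)&(G>90)&(B<70)&ok&(P[...,2]>.12)]
for y in np.arange(.32,.48,.02):
    s=Y[(abs(Y[:,1]-y)<.004)]
    if len(s)<30: continue
    b=np.arange(.35,.5,.01); print(round(y,2),[(round(x,2),round(float(np.median(t)),4)) for x in b if len(t:=s[abs(s[:,0]-x)<.002][:,2])>2])
E
```

```text
[0.45882671 0.35800879 0.40031636] [ 2.21868420e+00  2.22297339e+00 -9.56082948e-04]
yellow 19629 [0.4127 0.3907 0.1802] [0.165 0.176 0.223] ((422.811767578125, 407.9010314941406), (159.15684509277344, 124.6419677734375), 89.01029968261719)
red 3480 [0.5641 0.3915 0.25  ] [0.242 0.251 0.254] ((566.2871704101562, 390.29644775390625), (68.81458282470703, 24.86307716369629), 89.31871795654297)
bar 7129 [0.5641 0.3954 0.249 ] [0.24  0.25  0.253] ((566.1275024414062, 390.3901062011719), (25.89112091064453, 149.93846130371094), 0.1630759984254837)
blue 1170 [0.4098 0.3819 0.0526] [0.031 0.051 0.061] ((406.9202575683594, 391.35284423828125), (147.42735290527344, 207.91127014160156), 89.35171508789062)
0.34 [(np.float64(0.36), 0.183), (np.float64(0.37), 0.1803), (np.float64(0.38), 0.1765), (np.float64(0.39), 0.1728), (np.float64(0.4), 0.169), (np.float64(0.41), 0.1659), (np.float64(0.42), 0.1682), (np.float64(0.43), 0.1716), (np.float64(0.44), 0.1756), (np.float64(0.45), 0.1793), (np.float64(0.46), 0.1827)]
0.36 [(np.float64(0.36), 0.1826), (np.float64(0.37), 0.18), (np.float64(0.38), 0.1767
[... 769 characters left out ...]
oat64(0.44), 0.1752), (np.float64(0.45), 0.179), (np.float64(0.46), 0.1828)]
0.42 [(np.float64(0.36), 0.1831), (np.float64(0.37), 0.1804), (np.float64(0.38), 0.1765), (np.float64(0.39), 0.173), (np.float64(0.4), 0.1693), (np.float64(0.41), 0.1661), (np.float64(0.42), 0.1679), (np.float64(0.43), 0.1714), (np.float64(0.44), 0.1752), (np.float64(0.45), 0.1791), (np.float64(0.46), 0.1825)]
0.44 [(np.float64(0.36), 0.1831), (np.float64(0.37), 0.1804), (np.float64(0.38), 0.177), (np.float64(0.39), 0.1732), (np.float64(0.4), 0.1693), (np.float64(0.41), 0.1659), (np.float64(0.42), 0.1681), (np.float64(0.43), 0.1713), (np.float64(0.44), 0.1751), (np.float64(0.45), 0.1787), (np.float64(0.46), 0.1826)]
```

View pics/w5.png

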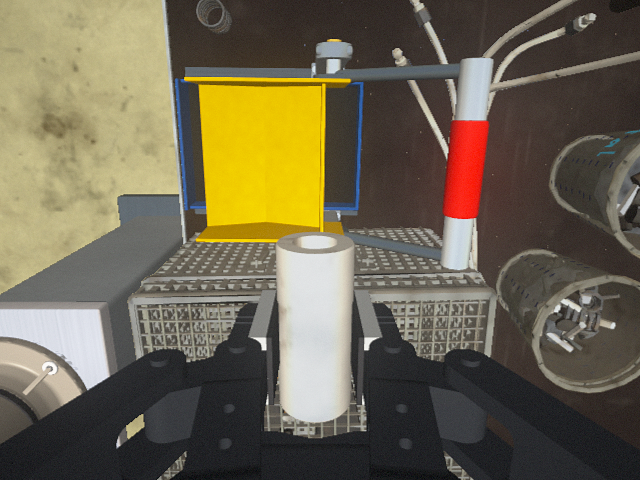

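```bash
cat > pinhand.py <<'E'
from h import *
def go(n):
    z=np.load(n+'.npz'); c=eyes.calibration('wrist'); im=z['im'].astype(int); T=z['T']; P=cloud(z['d'],T,float(z['f']),c)
    Tt=T@np.linalg.inv(np.array(c['tool_from_camera'])); Q=(P-Tt[:3,3])@Tt[:3,:3]
    q=Q[(Q[...,2]<-.01)&(Q[...,2]>-.055)&(abs(Q[...,0])<.04)&(abs(Q[...,1])<.0115)&(im.min(-1)>110)]
    for x in np.arange(-.032,.034,.006):
        s=q[abs(q[:,0]-x)<.003]
        if len(s)>20: 
            k=s[s[:,2]<np.percentile(s[:,2],20)]; print(x.round(3),len(s),'top z',np.percentile(s[:,2],3).round(4),'y',k[:,1].mean().round(4))
    print('x range',np.percentile(q[:,0],[.5,99.5]))
import sys; go(sys.argv[1])
E
python3 pinhand.py w5
python3 - <<'E'
from h import *
plan([.4117,.412,.25],90,4)
E
```

```text
-0.032 28 top z -0.0313 y -0.0008
-0.026 889 top z -0.0324 y -0.0012
-0.02 1019 top z -0.0325 y -0.0011
-0.014 1040 top z -0.0324 y -0.0011
-0.008 1059 top z -0.0325 y -0.001
-0.002 1105 top z -0.0325 y -0.0009
0.004 1143 top z -0.0325 y -0.0012
0.01 1210 top z -0.0323 y -0.001
0.016 1246 top z -0.0324 y -0.0009
0.022 1299 top z -0.0324 y -0.0008
0.028 2475 top z -0.0322 y -0.001
x range [-0.02849178  0.03094259]
a0 90.1 tilt [ 0.    -0.001 -1.   ] n 4 t 12.72
0.0136 -0.0118 0.0376 0.0; 0.0136 -0.0118 0.0376 0.0; 0.0135 -0.0118 0.0376 0.0; 0.0135 -0.0118 0.0376 0.0
```

{"op": "arm_command", "data": {
  "plan": "0.0134 -0.0115 0.0375 0; 0.0134 -0.0115 0.0375 0; 0.0133 -0.0115 0.0375 0; 0.0133 -0.0116 0.0376 0; 0 0 0.035 0; 0 0 0.025 0; 0 0 0.010 0; 0 0 0 0; 0 0 0 0"
}}

```text
clock: 13.85
tcp_pos: [0.4127, 0.4132, 0.1817]
orientation: [2.217, 2.226, 0.003]
contact_force: [0.2, -0.4, -1.7]
grip_width: 0.0245
gripper_force: 49.5
```

{"op": "arm_command", "data": {
  "plan": "-0.0015 0 0.010 0; 0 0 0.006 0; 0 0 0.003 0; 0 0 0 0; 0 0 0 0"
}}

```text
clock: 14.48
tcp_pos: [0.4121, 0.411, 0.1616]
orientation: [2.216, 2.226, -0.0]
contact_force: [0.4, -1.5, 0.8]
grip_width: 0.024
gripper_force: 50.9
```

{"op": "arm_command", "data": {
  "plan": "0 0 0.0008 0; 0 0 0 0; 0 0 0 0"
}}

```text
clock: 14.85
tcp_pos: [0.4121, 0.4112, 0.1607]
orientation: [2.216, 2.226, 0.0]
contact_force: [0.7, -1.7, 1.2]
grip_width: 0.0245
gripper_force: 50.9
```

{"op": "arm_command", "data": {
  "plan": "0 0 0 0; 0 0 0 0; 0 0 -0.002 0; 0 0 -0.004 0; 0 0 -0.01 0; 0 0 -0.02 0",
  "hand": 0.15
}}

```text
clock: 15.6
tcp_pos: [0.4118, 0.4109, 0.1973]
orientation: [-2.216, -2.226, 0.002]
contact_force: [-0.4, -0.8, 0.0]
grip_width: 0.0363
gripper_force: 0.0
```

```bash
python3 - <<'E'
from h import *
im,d,T,f,c=cam('wrist'); np.savez('w6',im=im,d=d,T=T,f=f); save('w6.png',im)
im=im.astype(int); P=cloud(d,T,f,c)
q=P[(im.min(-1)>130)&(P[...,2]>.168)&(P[...,2]<.2)&(abs(P[...,0]-.412)<.03)&(abs(P[...,1]-.41)<.05)]
print(len(q),q.mean(0),np.percentile(q[:,2],[2,50,99]),q.min(0),q.max(0))
plan([.48,.2,.36],90,5)
E
```

```text
8178 [0.41213786 0.41428226 0.18952607] [0.18308488 0.19042652 0.19287854] [0.39956214 0.38129576 0.17046854] [0.42484312 0.44227349 0.19414607]
a0 90.3 tilt [ 0.003  0.003 -1.   ] n 5 t 15.65
-0.0425 0.0133 -0.0319 0.1; -0.0425 0.0134 -0.0319 0.1; -0.0425 0.0134 -0.0319 0.1; -0.0425 0.0134 -0.0319 0.1; -0.0424 0.0135 -0.0319 0.1
```

```bash
python3 - <<'E'
from h import *
plan([.539,-.252,.1973],110,11)
E
```

```text
a0 90.3 tilt [ 0.003  0.003 -1.   ] n 11 t 15.65
-0.0605 0.0112 0.0002 -1.8; -0.0608 0.0093 0.0002 -1.8; -0.0611 0.0074 0.0002 -1.8; -0.0613 0.0055 0.0002 -1.8; -0.0614 0.0035 0.0002 -1.8; -0.0615 0.0016 0.0002 -1.8; -0.0615 -0.0003 0.0002 -1.8; -0.0615 -0.0022 0.0002 -1.8; -0.0614 -0.0042 0.0002 -1.8; -0.0612 -0.0061 0.0002 -1.8; -0.0610 -0.0080 0.0002 -1.8
```

{"op": "arm_command", "data": {
  "plan": "0 0 -0.05 0; 0 0 -0.06 0; -0.0605 0.0112 0 -1.8; -0.0608 0.0093 0 -1.8; -0.0611 0.0074 0 -1.8; -0.0613 0.0055 0 -1.8; -0.0614 0.0035 0 -1.8; -0.0615 0.0016 0 -1.8; -0.0615 0 0 -1.8; -0.0615 -0.0022 0 -1.8; -0.0614 -0.0042 0 -1.8; -0.0612 -0.0061 0.02 -1.8; -0.0608 -0.008 0.03 -1.8; 0 0 0.05 0; 0 0 0.05 0; 0 0 0.04 0; 0 0 0 0; 0 0 0 0",
  "hand": -0.4
}}

```text
clock: 17.9
tcp_pos: [0.5387, -0.2466, 0.1219]
orientation: [1.799, 2.572, 0.001]
contact_force: [0.6, -0.7, 0.4]
grip_width: 0.06
gripper_force: 0.0
```

```bash
python3 - <<'E'
from h import *
im,d,T,f,c=cam('wrist'); np.savez('w7',im=im,d=d,T=T,f=f); save('w7.png',im)
P=cloud(d,T,f,c)
q=P[(P[...,2]>.036)&(P[...,2]<.05)&(np.hypot(P[...,0]-.539,P[...,1]+.252)<.03)]
print(len(q),q.mean(0),np.percentile(q[:,2],[2,50,99]),cv2.minEnclosingCircle(q[:,:2].astype(np.float32)*1000))
h=q[:,:2]*1000
for a in range(0,60,5): print(a,[round(float(np.ptp(h@[np.cos(np.radians(a+k)),np.sin(np.radians(a+k))])),1) for k in(0,60,120)],end=' ')
plan([.5391,-.2523,.006],110,3)
E
```

```text
1590 [ 0.53917276 -0.25166325  0.04121613] [0.0367737  0.04148303 0.04320054] ((539.5130004882812, -252.45138549804688), 17.12830352783203)
0 [33.6, 33.9, 33.7] 5 [33.0, 33.3, 33.2] 10 [32.1, 32.6, 32.4] 15 [31.0, 31.7, 31.5] 20 [29.7, 30.6, 30.5] 25 [30.5, 31.0, 31.6] 30 [31.7, 32.0, 32.6] 35 [32.7, 32.8, 33.4] 40 [33.5, 33.4, 33.9] 45 [34.0, 33.8, 34.2] 50 [34.2, 34.1, 34.2] 55 [34.2, 34.0, 34.0] a0 110.1 tilt [ 0.004 -0.001 -1.   ] n 3 t 17.95
-0.0016 -0.0007 0.0388 0.0; -0.0016 -0.0007 0.0388 0.0; -0.0016 -0.0007 0.0388 0.0
```

{"op": "arm_command", "data": {
  "plan": "-0.0018 -0.0005 0.04 0; -0.0018 -0.0005 0.045 0; -0.0018 -0.0005 0.031 0; 0 0 0 0; 0 0 0 0"
}}

```text
clock: 18.58
tcp_pos: [0.5395, -0.2524, 0.0061]
orientation: [1.799, 2.571, 0.001]
contact_force: [0.1, -0.1, 0.4]
grip_width: 0.0595
gripper_force: 0.0
```

{"op": "arm_command", "data": {
  "plan": "0 0 0 0; 0 0 0 0; 0 0 0 0; 0 0 0 0; 0 0 0 0",
  "hand": 1
}}

```text
clock: 19.2
tcp_pos: [0.5389, -0.2523, 0.0057]
orientation: [1.799, 2.572, 0.001]
contact_force: [-0.8, 0.2, 7.5]
grip_width: 0.0292
gripper_force: 48.8
```

{"op": "arm_command", "data": {
  "plan": "0 0 -0.02 0; 0 0 -0.05 0; 0 0 -0.06 0; 0 0 -0.06 0; 0 0 -0.06 0; 0 0 -0.06 0; 0 0 -0.02 0"
}}

```text
clock: 20.08
tcp_pos: [0.5388, -0.2518, 0.3401]
orientation: [1.796, 2.568, 0.003]
contact_force: [0.2, 0.2, -1.2]
grip_width: 0.0291
gripper_force: 49.9
```

```bash
python3 - <<'E'
from h import *
plan([.412,.355,.33],90,11)
E
```

```text
a0 110.1 tilt [ 0.007 -0.003 -1.   ] n 11 t 20.07
0.0558 0.0081 0.0007 1.8; 0.0560 0.0063 0.0007 1.8; 0.0562 0.0045 0.0007 1.8; 0.0563 0.0027 0.0007 1.8; 0.0564 0.0010 0.0007 1.8; 0.0564 -0.0008 0.0007 1.8; 0.0563 -0.0026 0.0007 1.8; 0.0562 -0.0044 0.0007 1.8; 0.0560 -0.0062 0.0007 1.8; 0.0558 -0.0080 0.0007 1.8; 0.0555 -0.0098 0.0007 1.8
```

{"op": "arm_command", "data": {
  "plan": "0.0558 0.0081 0 1.8; 0.056 0.0063 0 1.8; 0.0562 0.0045 0 1.8; 0.0563 0.0027 0 1.8; 0.0564 0.001 0 1.8; 0.0564 -0.0008 0 1.8; 0.0563 -0.0026 0 1.8; 0.0562 -0.0044 0 1.8; 0.056 -0.0062 0 1.8; 0.0558 -0.008 0 1.8; 0.0555 -0.0098 0 1.8; 0 0 0 0; 0 0 0 0; 0 0 0 0"
}}

```text
clock: 21.82
tcp_pos: [0.4104, 0.3532, 0.3341]
orientation: [2.218, 2.223, -0.0]
contact_force: [-0.3, -0.2, -2.3]
grip_width: 0.0294
gripper_force: 49.9
```

```bash
python3 - <<'E'
from h import *
im,d,T,f,c=cam('wrist'); np.savez('w8',im=im,d=d,T=T,f=f); save('w8.png',im)
im=im.astype(int); P=cloud(d,T,f,c)
Tt=T@np.linalg.inv(np.array(c['tool_from_camera'])); Q=(P-Tt[:3,3])@Tt[:3,:3]
o=r.get_obs(); print(o['tcp_pos'],o['clock'])
q=Q[(abs(Q[...,0])<.025)&(abs(Q[...,1])<.0135)&(Q[...,2]>-.05)&(Q[...,2]<.02)]
t=q[(q[:,2]<-.03)&(q[:,2]>-.041)]; print('sleeve top',len(t),t.mean(0),np.percentile(t,[2,98],axis=0).round(4).tolist())
q=P[(im.min(-1)>130)&(P[...,2]>.168)&(P[...,2]<.2)&(abs(P[...,0]-.412)<.03)&(abs(P[...,1]-.41)<.05)]
if len(q): print('pin',len(q),q.mean(0),q.min(0),q.max(0))
plan([.412,.355,.24],90,3)
E
```

```text
[0.41047022 0.35329297 0.33407135] 21.875
sleeve top 5317 [ 7.82694915e-04 -6.93355645e-06 -3.51700512e-02] [[-0.0144, -0.013, -0.0372], [0.0154, 0.0129, -0.0305]]
pin 3161 [0.4120448  0.41299002 0.18972306] [0.39969831 0.38200581 0.18161969] [0.42449577 0.44181777 0.19381253]
a0 90.1 tilt [ 0.001 -0.001 -1.   ] n 3 t 21.88
0.0006 0.0005 0.0314 0.0; 0.0006 0.0005 0.0314 0.0; 0.0006 0.0005 0.0314 0.0
```

View pics/w8.png

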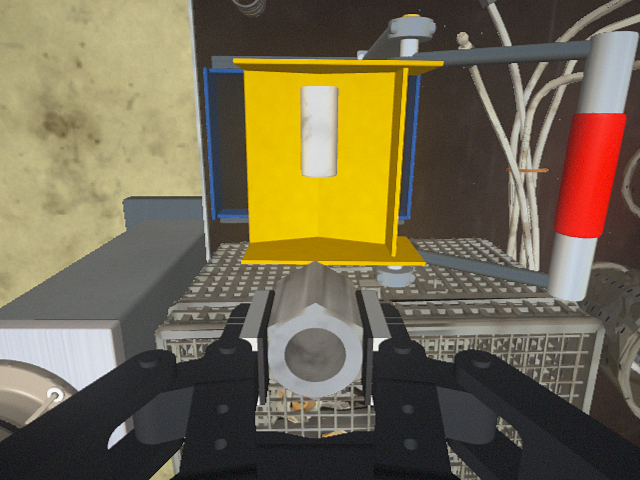

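{"op": "arm_command", "data": {
  "plan": "0.0007 0.0015 0.04 0; 0 0 0.04 0; 0 0 0.035 0; 0 0 0.02 0; 0 0 0.008 0; 0 0 0 0; 0 0 0 0"
}}

```text
clock: 22.75
tcp_pos: [0.4118, 0.3559, 0.1919]
orientation: [2.217, 2.226, 0.003]
contact_force: [-0.5, 0.1, -1.5]
grip_width: 0.0291
gripper_force: 49.9
```

{"op": "arm_command", "data": {
  "plan": "0 0 0.009 0; 0 0 0.004 0; 0 0 0.001 0; 0 0 0 0; 0 0 0 0"
}}

```text
clock: 23.38
tcp_pos: [0.4112, 0.3557, 0.1769]
orientation: [-2.216, -2.226, -0.0]
contact_force: [0.2, -0.6, -1.4]
grip_width: 0.0288
gripper_force: 49.9
```

{"op": "arm_command", "data": {
  "plan": "0 0 0.0005 0; 0 0 0 0; 0 0 -0.02 0; 0 0 -0.05 0; 0 0 -0.06 0; 0 0 -0.06 0; 0 0 -0.04 0; 0 0 0 0; 0 0 0 0; 0 0 0 0; 0 0 0 0; 0 0 0 0",
  "hand": -0.1
}}

```text
clock: 24.88
tcp_pos: [0.4111, 0.3555, 0.4058]
orientation: [-2.216, -2.226, 0.002]
contact_force: [-0.8, 0.6, -0.3]
grip_width: 0.0471
gripper_force: 0.0
```

```bash
cat > look.py <<'E'
from h import *
import sys
n=sys.argv[1]
im,d,T,f,c=cam('wrist'); np.savez(n,im=im,d=d,T=T,f=f); save(n+'.png',im)
im=im.astype(int); P=cloud(d,T,f,c); R_,G,B=im[...,0],im[...,1],im[...,2]
o=r.get_obs(); print(o['tcp_pos'],o['clock'])
q=P[(R_>130)&(G<90)&(B<90)&(P[...,2]>.2)&(P[...,1]>.3)&(P[...,1]<.48)]
if len(q): print('red',len(q),q.mean(0).round(4),np.percentile(q,[2,98],axis=0).round(3).tolist())
E
python3 look.py w9
```

```text
[0.4111143  0.35551615 0.40589386] 24.925
red 4120 [0.4188 0.3929 0.2875] [[0.407, 0.359, 0.28], [0.431, 0.425, 0.291]]
```

View pics/w9.png

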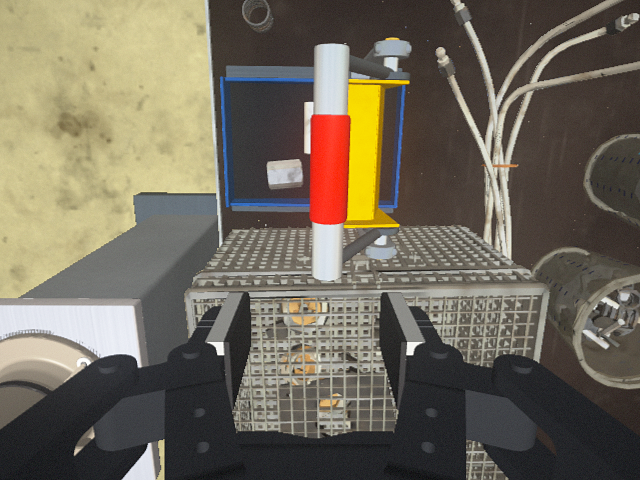

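{"op": "arm_command", "data": {
  "plan": "0.018 -0.018 0 0; 0.0175 -0.019 0 0; 0 0 0 0; 0 0 0.05 0; 0 0 0.05 0; 0 0 0.04 0; 0 0 0.024 0; 0 0 0 0; 0 0 0 0",
  "hand": 1
}}

```text
clock: 26.05
tcp_pos: [0.3749, 0.3912, 0.2434]
orientation: [-2.217, -2.226, -0.002]
contact_force: [-0.4, 0.5, 0.7]
grip_width: 0.0001
gripper_force: 0.0
```

{"op": "arm_command", "data": {
  "plan": "0 0.01 0 0; 0 0.01 0 0; 0 0.01 0 0; 0 0.01 0 0; 0 0.01 0 0; 0 0.01 0 0; 0 0.01 0 0; 0 0.01 0 0; 0 0.01 0 0"
}}

```text
clock: 27.18
tcp_pos: [0.4695, 0.3948, 0.2495]
orientation: [2.217, 2.223, 0.024]
contact_force: [1.7, 0.5, 20.7]
grip_width: 0.0001
gripper_force: 8.0
```

```bash
python3 look.py w10; python3 - <<'E'
from h import *
o=r.get_obs(); print(o['contact_force'],o['moment'],o['joints'].round(3))
z=np.load('w10.npz'); c=eyes.calibration('wrist'); T=z['T']; im=z['im'].astype(int); P=cloud(z['d'],T,float(z['f']),c)
R_,G,B=im[...,0],im[...,1],im[...,2]
q=P[(R_>120)&(G>90)&(B<70)&(P[...,2]>.05)&(P[...,1]>.3)&(P[...,1]<.48)]
print('yellow',len(q),np.percentile(q,[1,50,99],axis=0).round(3).tolist() if len(q) else '')
Tt=T@np.linalg.inv(np.array(c['tool_from_camera'])); Q=(P-Tt[:3,3])@Tt[:3,:3]
for vv in range(200,330,8): print(vv,P[vv,316].round(3),P[vv,340].round(3),im[vv,316],im[vv,340])
E
```

```text
[0.47010285 0.39375473 0.24781972] 27.225
red 7597 [0.4929 0.414  0.2978] [[0.483, 0.401, 0.289], [0.506, 0.425, 0.302]]
[1.65725478 0.21710612 0.3593265 ] [ 0.06441374 -0.10620735 -0.03507035] [-0.263  0.438 -0.72   1.655  0.315  1.154 -1.061]
yellow 22557 [[0.371, 0.331, 0.105], [0.423, 0.395, 0.146], [0.464, 0.455, 0.212]]
200 [0.473 0.392 0.019] [0.494 0.392 0.02 ] [72 58 47] [66 60 59]
208 [0.473 0.385 0.02 ] [0.494 0.385 0.022] [75 62 54] [62 61 59]
216 [0.473 0.377 0.019] [0.495 0.377 0.02 ] [74 60 51] [63 61 59]
224 [0.473 0.37  0.02 ] [0.495 0.37  0.022] [75 65 56] [68 60 58]
232 [0.473 0.362 0.02 ] [0.495 0.363 0.022] [71 58 50] [64 60 60]
240 [0.473 0.354 0.018] [0.495 0.354 0.02 ] [74 66 56] [63 56 55]
248 [0.473 0.347 0.02 ] [0.495 0.347 0.022] [73 62 49] [65 58 58]
256 [0.473 0.339 0.02 ] [0.495 0.339 0.021] [73 65 56] [64 56 54]
264 [0.473 0.33  0.019] [0.495 0.331 0.022] [69 57 49] [66 55 54]
272 [0.473 0.322 0.018] [0.496 0.322 0.02 ] [72 59 53] [70 62 60]
280 [0.472 0.321 0.037] [0.495 0.321 0.037] [ 62  73 108] [ 57  68 103]
288 [0.472 0.318 0.05 ] [0.494 0.319 0.051] [ 66 110 190] [ 65 110 195]
296 [0.469 0.405 0.267] [ 0.498  0.289 -0.   ] [64 46 45] [86 65 57]
304 [0.469 0.406 0.274] [0.477 0.402 0.266] [61 45 38] [60 44 45]
312 [0.469 0.405 0.279] [0.477 0.401 0.271] [59 49 44] [63 51 50]
320 [0.468 0.406 0.286] [0.476 0.401 0.277] [59 47 40] [62 49 53]
328 [0.468 0.406 0.29 ] [0.476 0.402 0.283] [55 50 41] [55 43 43]
```

View pics/w10.png

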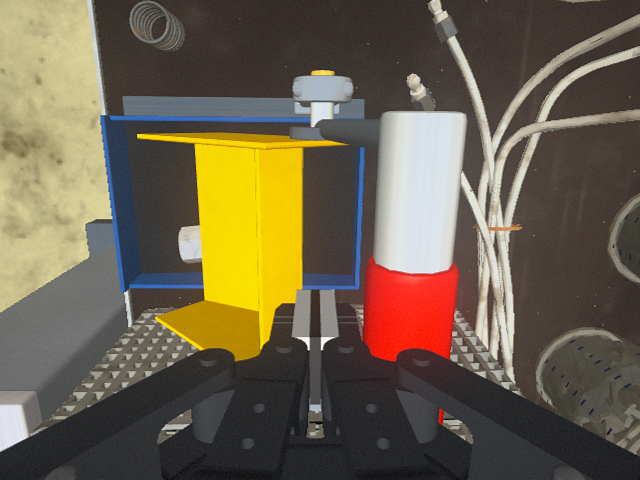

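{"op": "arm_command", "data": {
  "plan": "0 0.006 0 0; 0 0.008 0 0; 0 0.008 0 0; 0 0.008 0 0; 0 0.008 0 0; 0 0.004 0 0; 0 0 -0.01 0; 0 -0.01 -0.04 0; 0 -0.02 -0.05 0; 0 0 -0.05 0; 0 0 0 0; 0 0 0 0; 0 0 0 0"
}}

```text
clock: 28.85
tcp_pos: [0.4757, 0.3907, 0.3908]
orientation: [-2.216, -2.226, 0.004]
contact_force: [0.0, 0.0, 0.5]
grip_width: 0.0001
gripper_force: 0.0
```

```bash
python3 look.py w11; sed -i 's/wrist/top/;' look.py; python3 look.py t2
```

```text
[0.47577832 0.390845   0.39086058] 28.9
red 3375 [0.5643 0.3918 0.25  ] [[0.554, 0.358, 0.241], [0.578, 0.424, 0.254]]
[0.4758455  0.39091823 0.39102323] 28.95
red 9 [0.5742 0.3629 0.2525] [[0.57, 0.359, 0.25], [0.578, 0.371, 0.256]]
```

{"op": "arm_command", "data": {
  "plan": "-0.02 -0.02 -0.02 0; -0.02 -0.02 -0.02 0; -0.02 -0.02 0 0; 0 0 0 0; 0 0 0 0; 0 0 0 0; 0 0 0 0"
}}

```text
clock: 29.82
tcp_pos: [0.4165, 0.3315, 0.4318]
orientation: [-2.215, -2.226, 0.001]
contact_force: [-0.3, 0.1, -0.4]
grip_width: 0.0002
gripper_force: 0.0
```

```bash
python3 - <<'E'
from h import *
im,d,T,f,c=cam('wrist'); im=im.astype(int); P=cloud(d,T,f,c); R_,G,B=im[...,0],im[...,1],im[...,2]
Y=P[(R_>120)&(G>90)&(B<70)&(P[...,2]>.12)]; s=Y[(abs(Y[:,1]-.39)<.03)]
print('floor',[(round(x,2),round(float(np.median(t)),4)) for x in np.arange(.37,.46,.02) if len(t:=s[abs(s[:,0]-x)<.002][:,2])>2])
q=P[(R_>130)&(G<90)&(B<90)&(P[...,2]>.2)&(P[...,1]>.3)&(P[...,1]<.48)]; print('red',q.mean(0))
z=np.load('w9.npz'); Pw=cloud(z['d'],z['T'],float(z['f']),c); i9=z['im'].astype(int)
m=(i9.min(-1)>90)&(Pw[...,2]<.07)&(Pw[...,2]>.005)&(Pw[...,0]>.31)&(Pw[...,0]<.5)&(Pw[...,1]>.325)&(Pw[...,1]<.46)
n,l,st,ce=cv2.connectedComponentsWithStats(m.astype(np.uint8))
for k in range(1,n):
    if st[k,4]>80: print('part',st[k],Pw[l==k].mean(0).round(3))
im,d,T,f,c=cam('scene'); P2=cloud(d,T,f,c)
for k,(u,v) in dict(bush=(443,320),bear=(449,343),gear=(446,379)).items(): print(k,P2[v,u].round(3))
print(r.get_obs()['clock'],r.get_obs()['contact_force'])
E
```

```text
floor [(np.float64(0.37), 0.1803), (np.float64(0.39), 0.173), (np.float64(0.41), 0.1657), (np.float64(0.43), 0.1717), (np.float64(0.45), 0.179)]
red [0.56350332 0.39126315 0.24988183]
part [304 102   9  52 353] [0.4   0.414 0.035]
part [266 159  37  30 964] [0.373 0.357 0.042]
bush [ 0.565 -0.379  0.001]
bear [ 0.506 -0.414 -0.004]
gear [ 0.405 -0.438 -0.004]
29.925 [-0.18113774  0.07605184 -0.28678503]
```

Bucket upright and empty, both parts in the tray, bystanders unmoved: handing in.

```bash
python3 -c "
from bench import ticket
print(ticket.hand_in())"
```

```text
the job is handed in; nothing more can be done
None
```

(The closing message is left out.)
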